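Lift the camshaft out of the cylinder head and hold it level

ROBOT

A 6-joint arm with a two-finger parallel gripper is mounted at the origin on the work surface. World frame = base frame: x ahead of the robot, y to its left, z up, the work surface at z = 0. Lengths are in m, angles in rad, forces in N, time in s.
With the tool pointing down it reaches from about 0.325 to 0.775 m from the base axis. Payload 5.5 kg.
Tool frame: the origin (TCP) lies at the very end of the fingers, on their centre line; the grasp point (between the pads) lies grip_depth behind it (grip_depth is the distance from the TCP to the grasp point, in m); z points along the fingers, y is the line along which they close (so a half turn about z gives the same grasp; the last joint's range is limited). The gripper opens to 88 mm and grips with 3 to 60 N. Pads are 20 mm wide; open, the fingers measure 115 mm over their backs; the gripper's body (75 mm by 178 mm) begins 61 mm behind the grasp point.
Start: joints at [1.289, 0.091, 1.231, -0, 1.82, -0.057], TCP at [0.134, 0.585, 0.194] pointing down, gripper open.
Joint ranges: [-2.87, 2.87], [-0.86, 2.18], [0.17, 2.46], [-1.51, 4.65], [0.06, 2.69], [-2.65, 2.65]. Speed limits (rad/s): [2.57, 2.57, 3.01, 3.14, 3.14, 3.14].

INTERFACE

Orientations are given as a unit quaternion [w, x, y, z].
In Python, from workcell import sense, get_image, finish_job, grip_depth gives the robot as it stands.
- The arm moves only by the shell command python3 -m inch 'ROWS'. ROWS is JSON, a list of rows, each a list of 5 numbers: the finger opening in m, from 0 to 0.0878, then the shift along the tool's x, y, z in m, then the turn about the tool's z in rad. A call has 1 to 10 rows; each row is the pose to reach, as a shift and turn from the pose commanded when the call began, along the tool's axes at that moment; what a row does not reach only later rows make up. A row lasts 1/12 s, in which the tool goes at most 41.7 mm and 7.16 degrees, less where a joint would pass 70% of its speed; a pose out of reach is approached as far as the arm can. A call with a gripper value outside its range is refused whole. The fingers move at their own pace and stop on an object; the grip force is fixed at half the most. Time passes only in rows, so rows that repeat a pose let the fingers close. It gives the time, the measured TCP pose, the force, the opening and the grip force at its end, in the units of the state.
- sense(): the state, without advancing time (a new reading comes with each control period).
- get_image(name): name is "side" or "top"; returns a dict with "color" (480x640x3 uint8, blue, green, red), "fov_y" (degrees; the focal length in pixels is half the picture's height over the tangent of half this angle, whatever the lens; pixels are square), "cx", "cy" (the principal point, pixels), "D" ([k1, k2, p1, p2, k3] as OpenCV has them; the pictures are not rectified), "rvec" (rotation vector, rad) and "tvec" (3), from world to camera coordinates, as OpenCV has them. Camera axes: x right, y down, z forward; pixel columns grow to the right and rows downward; lengths in m; the calibration is good to about 2 mm. A picture is of the moment at which its call begins. There is no depth.
- finish_job(): hands the job in; it is judged then, once.
The state is a dict: "t": time; "q": joint angles; "qvel": joint speeds; "effort": joint torques, N m; "tcp_pos": TCP position; "eef_rot": TCP orientation; "ft_force": force on the tool from outside, world axes, zero at the start; "wrist_torque": the same for the moment, N m; "finger_gap": finger opening in m; "gripper_force": force on a finger pad.
Only numpy, scipy, OpenCV 4.12 (cv2) and the standard library are available. Lean on these libraries where they do the work, as an engineer would, in place of code of your own. Each camera call takes 0.05 s, during which the arm holds its last target. There are 200 camera calls.

TASK

The bearing caps and rockers are off: lift the camshaft straight up out of its open bearings in the cylinder head, keeping it level from first to last and never forcing it against the head, with the other things on the bench left where they are. The toothed pulley makes one end heavy by an unknown amount, so feel for the balance and take it where neither end drops. Finish still holding it, level and still, right above the head with at least a hand's breadth (80 mm) gained in height: do not set it down or let go.

Things in the scene. Friction and masses are not known exactly. Their poses are not given: they have to be found in the camera images.
- cylinder_head: Fixed aluminium cylinder head on two wooden bearers, 410 mm long (its y), 190 mm wide (its x). Origin on the bench under its centre. Five pedestals, 18 mm along y, at y = -184, -92, 0, 92, 184 mm, carry the shaft in open half bores, axis 145 mm above the bench. In the four bays between, side walls stand 75 mm either side of the axis, tops 17 mm below it; springs under the shaft end 32 mm below it.
- cam_middle (a point): Camshaft, dark steel, loose: this point is on its axis, halfway along, over the head's centre. Its y axis runs along the shaft to the pulley end. Shaft 22 mm thick, journals 26 mm, eight lobes reaching up to 22 mm from the axis. Mass 0.70 to 0.95 kg. It balances between 20 and 80 mm from this point towards the pulley, different each time. Axial play in the bearings about 2 mm.
- cam_pulley_end (a point): Centre of the toothed belt pulley (100 mm in diameter, 26 mm wide) fixed on the shaft's one end, 227 mm from cam_middle, just outside the head's end face. The pulley's mass differs each time. The shaft's other end carries only a small trigger ring, 40 mm in diameter, 217 mm from cam_middle.
- cam_grip (a point): Point on the shaft's axis 46 mm from cam_middle towards the pulley: the middle of a plain round length of shaft, 22 mm thick and 50 mm long, between two lobes, where fingers can grip from above, across the shaft. The same plain length is found at the middle of each bay, at y = -138, -46 and 138 mm along the shaft; lobes and bearings take up the rest.
- cap_board: Wooden board 270 x 85 x 12 mm with the five aluminium bearing caps in order, about 32 mm high in all, loose on the bench; to be left alone. Origin under its centre.
- parts_dish: Round steel parts dish, 150 mm across, 28 mm high, with nuts, loose; to be left alone. Origin under its centre.
- spray_can: Red and yellow spray can, 65 mm in diameter, 200 mm high, standing loose; to be left alone. Origin under its centre.
- torque_wrench: Torque wrench about 430 mm long, 33 mm high, lying along its x axis; to be left alone. Origin under its middle.
- screwdriver: Screwdriver lying along its x axis, loose; to be left alone.
- plug_socket: Spark-plug socket, a steel tube 24 mm in diameter and 62 mm high, standing loose; to be left alone. Origin under its centre.

How it is judged:
At the end, for the whole second after the job is handed in: The robot still holds the camshaft between its fingers, right above the head (its middle within 60 mm of the head's centre, seen from above), at least 75 mm higher than it lay, level within 3 degrees, at rest, and touching the head nowhere (height (world z) of cam_middle above 0.22 m and angle between cam_middle's own y axis and vertical between 1.5184 and 1.6232 rad and linear speed of camshaft below 0.02 m/s and angular speed of camshaft below 0.1 rad/s and horizontal distance between cam_middle and cylinder_head below 0.06 m and contact force between the fingers and camshaft above 3 N and contact force between camshaft and cylinder_head below 0.1 N); the arm keeps its last pose, push and grip.
It fails at once if the camshaft tips more than 6 degrees out of level (angle between cam_middle's own y axis and vertical below 1.466 rad or angle between cam_middle's own y axis and vertical above 1.6755 rad).
It fails at once if the camshaft is forced against the head (more than 80 N) (contact force between camshaft and cylinder_head above 80 N).
It fails at once if another thing on the bench is moved more than 30 mm (distance of any of cap_board, parts_dish, spray_can, torque_wrench, screwdriver, plug_socket from where it was at the start of the episode above 0.03 m).
It also fails if it takes over 48 s, if anything falls off the work surface, if the arm or the gripper's body presses on something with over 40 N, if the wrist force passes 120 N, or if a joint passes its speed limit or range.

## Working session

There is one attempt and no reset: what is moved stays moved. The work goes in short steps, Python scripts to look and compute and a shell command to move; the robot and the scene stay as the last step left them, time stands still between calls to the robot, and variables do not carry over. Pictures are saved under pics/ and viewed, at most 10 in all, crops included, and the job is handed in when it is done.

```bash
mkdir -p pics; ls; python3 - <<'E'
from workcell import *
import cv2
print(grip_depth); print(sense())
for n in("top","side"):
    i=get_image(n); cv2.imwrite(f"pics/{n}0.png",i["color"]); print({k:v for k,v in i.items() if k!="color"})
E
```

```text
pics
0.0187
{'t': 0.0, 'q': array([ 1.28928145e+00,  9.18600268e-02,  1.23186129e+00,  3.83185000e-05,
        1.81978432e+00, -5.66977651e-02]), 'qvel': array([ 0.00014384, -0.00129459, -0.00031836, -0.00181867,  0.00020168,
        0.00070552]), 'effort': array([-1.09409244e-03, -4.46430373e+01, -4.06455767e+01,  6.96974178e-02,
        2.90678308e-02, -1.05789018e-04]), 'tcp_pos': array([0.13364877, 0.5845762 , 0.19282011]), 'eef_rot': array([-1.79287604e-04,  1.12167253e-01,  9.93688881e-01, -9.39725746e-04]), 'ft_force': array([-0.81911286,  0.74028228, -0.20607633]), 'wrist_torque': array([ 0.00572612, -0.05969579, -0.00836377]), 'gripper_force': 0.0, 'finger_gap': 0.0878429171981885}
{'fov_y': 47.947677521881204, 'cx': 317.7929465002111, 'cy': 240.65667446412877, 'D': array([-0.15389775,  0.        ,  0.        ,  0.        ,  0.        ]), 'rvec': array([ 2.16069008, -2.19974033,  0.11611193]), 'tvec': array([-0.04864024,  0.47324377,  1.52161903])}
{'fov_y': 49.515002630413434, 'cx': 320.6625339893153, 'cy': 249.7704794969535, 'D': array([0.0393269, 0.       , 0.       , 0.       , 0.       ]), 'rvec': array([ 0.29257159, -2.63213717,  1.51505856]), 'tvec': array([0.46200913, 0.20178249, 1.4405238 ])}
```

View pics/top0.png

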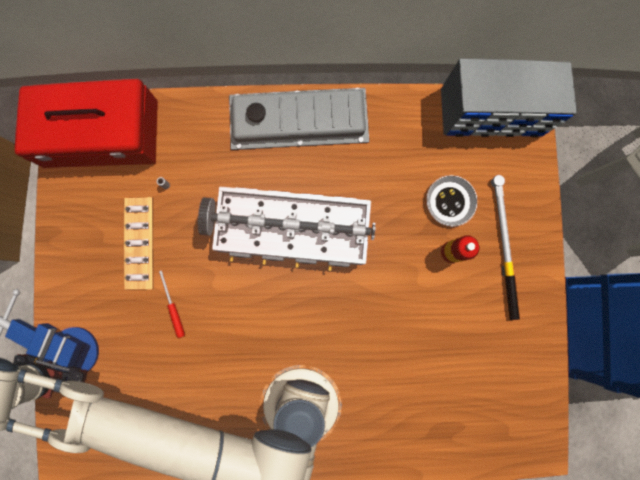

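View pics/side0.png

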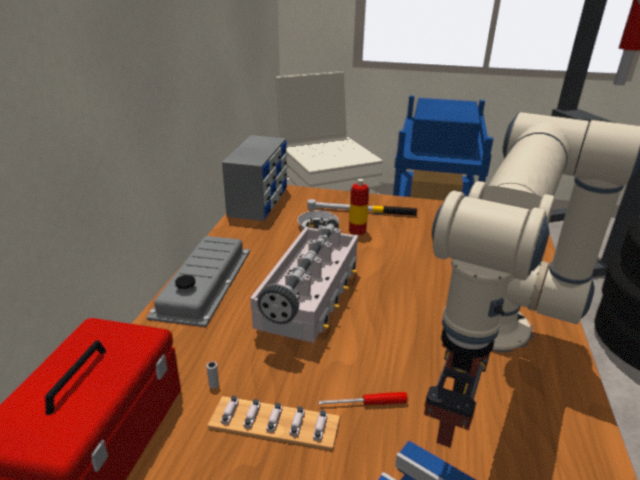

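The top view shows the head at about (292,228), with the pulley on the left at (207,216) and the trigger ring at (373,229). The side view confirms this and shows the pulley face at about (279,303).

```bash
cat > h.py <<'E'
import numpy as np, cv2
from workcell import *
def K(i):
    f=240/np.tan(np.radians(i["fov_y"])/2); return np.array([[f,0,i["cx"]],[0,f,i["cy"]],[0,0,1]])
def cast(i,uv,z):
    p=cv2.undistortPoints(np.array([[uv]],float),K(i),i["D"])[0,0]
    R=cv2.Rodrigues(i["rvec"])[0]; c=-R.T@i["tvec"]; d=R.T@np.array([*p,1]); return c+d*(z-c[2])/d[2]
def proj(i,P): return cv2.projectPoints(np.array(P,float).reshape(-1,3),i["rvec"],i["tvec"],K(i),i["D"])[0][:,0]
E
python3 - <<'E'
from h import *
i=get_image("top"); c=i["color"]
hsv=cv2.cvtColor(c,cv2.COLOR_BGR2HSV); m=((hsv[...,1]<45)&(hsv[...,2]>150)).astype(np.uint8)
m[:180]=0;m[275:]=0;m[:,:205]=0;m[:,385:]=0
m=cv2.morphologyEx(m,cv2.MORPH_CLOSE,np.ones((9,9)))
cs=max(cv2.findContours(m,0,2)[0],key=cv2.contourArea)
r=cv2.minAreaRect(cs); b=cv2.boxPoints(r); print(r,b)
W=np.array([cast(i,p,.128) for p in b]); print(W, W.mean(0), np.linalg.norm(W-np.roll(W,1,0),axis=1))
a=cast(i,(207,216),.145); e=cast(i,(373.5,229.5),.145); print(a,e,np.linalg.norm(a-e))
cv2.imwrite("pics/crop.png",cv2.resize(c[170:290,190:390],None,fx=4,fy=4,interpolation=cv2.INTER_CUBIC))
E
```

```text
((290.1680603027344, 224.6516571044922), (167.7627410888672, 64.64252471923828), 5.19442892074585) [[203.70493 249.24591]
 [209.5574  184.86887]
 [376.6312  200.0574 ]
 [370.77872 264.43445]]
[[ 0.44470749  0.24961796  0.128     ]
 [ 0.61905401  0.23433578  0.128     ]
 [ 0.56955541 -0.21610683  0.128     ]
 [ 0.39649022 -0.19539602  0.128     ]] [0.50745178 0.01811272 0.128     ] [0.44761853 0.17501501 0.45315412 0.17430001]
[0.53172077 0.23758765 0.145     ] [ 0.48797733 -0.2032413   0.145     ] 0.4429939640027294
```

View pics/crop.png

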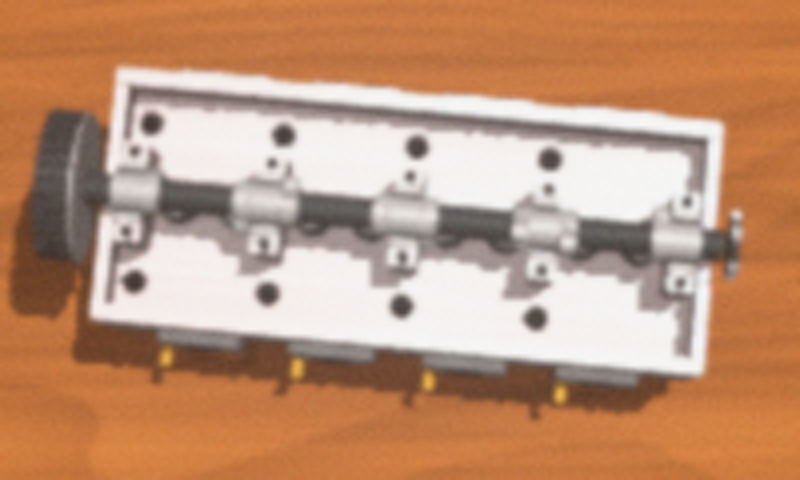

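The crop (scale 4, offset 190,170) shows the journals at about (135,190), (265,200), (405,213), (545,229) and (678,240). The shaft runs between them. The pulley is at (67,187) and the ring at (733,244).

```bash
cat >> h.py <<'E'
from scipy.spatial.transform import Rotation as Ro
def totool(P,shaft):
    s=sense(); w,x,y,z=s["eef_rot"]; R=Ro.from_quat([x,y,z,w]).as_matrix()
    d=R.T@(np.array(P)-s["tcp_pos"]); a=R.T@np.array(shaft); t=np.arctan2(a[1],a[0]); t=(t+np.pi/2)%np.pi-np.pi/2
    return d,t
E
python3 - <<'E'
from h import *
i=get_image("top")
f=lambda p:cast(i,(190+p[0]/4-.375,170+p[1]/4-.375),.15)
bays=np.array([f(p) for p in [(200,196),(335,207),(475,221),(612,234)]])
# use the journal centres (tops about z=.158) and the bay shaft (z~.15)
y=np.array([138,46,-46,-138])/1000
A=np.c_[np.ones(4),y]; s,_,_,_=np.linalg.lstsq(A,bays,rcond=None); print(bays,s,np.linalg.norm(s[1]))
u=s[1].copy();u[2]=0;u/=np.linalg.norm(u); mid=s[0]; mid[2]=.145
g=mid+.046*u; print(u,mid,g)
print(totool([*g[:2],.28],u), sense()["q"])
j=[f(p) for p in [(135,190),(265,200),(405,213),(545,229),(678,240)]]; print(np.mean(j,0))
E
```

```text
[[ 0.52234563  0.14981132  0.15      ]
 [ 0.51341777  0.06071209  0.15      ]
 [ 0.50253572 -0.03126137  0.15      ]
 [ 0.49240803 -0.12120926  0.15      ]] [[ 5.07676786e-01  1.45131945e-02  1.50000000e-01]
 [ 1.09450907e-01  9.83733944e-01 -5.43043871e-17]] 0.9898040071651343
[0.11057836 0.99386741 0.        ] [0.50767679 0.01451319 0.145     ] [0.51276339 0.0602311  0.145     ]
(array([-0.48643388, -0.42688016, -0.08627773]), np.float64(1.4568171771358793)) [ 1.28929094e+00  9.15788484e-02  1.23141451e+00  1.41699671e-05
  1.81982496e+00 -5.67179271e-02]
[0.50776978 0.01453115 0.15      ]
```

```bash
python3 -m inch '[[0.07,0,0,-0.04,0],[0.07,-0.02,-0.02,-0.08,0.1],[0.07,-0.05,-0.044,-0.086,0.2],[0.07,-0.08,-0.07,-0.086,0.3],[0.07,-0.11,-0.097,-0.086,0.4],[0.07,-0.14,-0.123,-0.086,0.5],[0.07,-0.17,-0.149,-0.086,0.6],[0.07,-0.2,-0.176,-0.086,0.7],[0.07,-0.23,-0.202,-0.086,0.8],[0.07,-0.26,-0.228,-0.086,0.9]]'; python3 -c "
from h import *
print(totool([.51276,.06023,.28],[.11058,.99387,0]))"
```

```text
t: 1.03
tcp_pos: [0.337, 0.303, 0.28]
eef_rot: [0.0, 0.535, 0.845, 0.0]
ft_force: [0.2, 0.3, 0.8]
finger_gap: 0.07
gripper_force: 0.0
(array([-2.94565402e-01,  5.52442570e-02, -2.75682002e-05]), np.float64(0.5522258613152822))
```

```bash
python3 -m inch '[[0.07,-0.033,0.006,0,0.06],[0.07,-0.066,0.012,0,0.12],[0.07,-0.1,0.018,0,0.18],[0.07,-0.133,0.025,0,0.25],[0.07,-0.166,0.031,0,0.31],[0.07,-0.2,0.037,0,0.37],[0.07,-0.233,0.043,0,0.43],[0.07,-0.266,0.05,0,0.5],[0.07,-0.2945,0.055,0,0.552],[0.07,-0.2945,0.055,0,0.552]]'; python3 - <<'E'
from h import *
print(totool([.51276,.06023,.28],[.11058,.99387,0]))
i=get_image("side"); print(proj(i,[[.51276,.06023,.145],[.5077,.0145,.145],[.5077+.227*.1106,.0145+.227*.9939,.145]]))
cv2.imwrite("pics/s1.png",cv2.resize(i["color"][160:360,200:420],None,fx=3,fy=3,interpolation=cv2.INTER_CUBIC))
E
```

```text
t: 1.87
tcp_pos: [0.5148, 0.0587, 0.2782]
eef_rot: [0.0, 0.746, 0.666, -0.001]
ft_force: [-0.4, 0.6, -0.1]
finger_gap: 0.0702
gripper_force: 0.0
(array([ 0.00125061, -0.00224813, -0.00174867]), np.float64(-0.0027873945238940934))
[[302.36016473 266.20957071]
 [308.08814552 257.92388009]
 [276.4006766  303.66693369]]
```

View pics/s1.png

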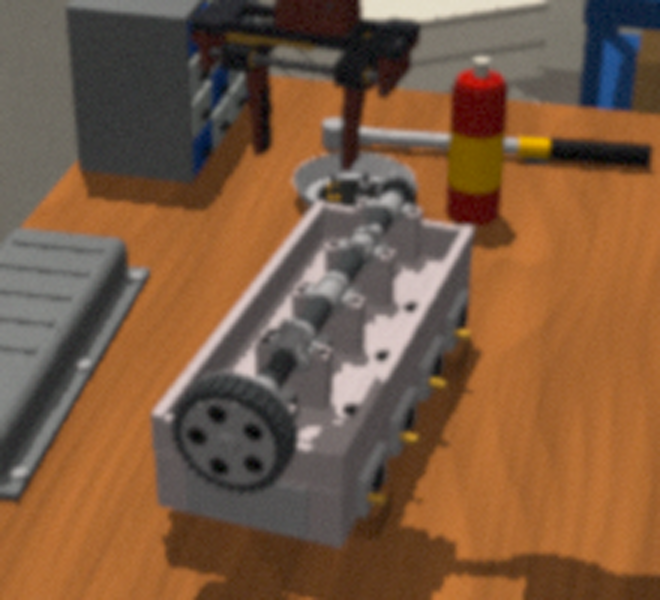

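The projected pulley centre falls on the pulley in the side view (crop 229,431 against about 235,432), so the fix is good. Next I descend.

```bash
python3 -m inch '[[0.07,0.001,-0.002,0.03,0],[0.07,0.001,-0.002,0.06,0],[0.07,0.001,-0.002,0.09,0],[0.07,0.001,-0.002,0.11,0],[0.07,0.001,-0.002,0.125,0],[0.07,0.001,-0.002,0.138,0],[0.07,0.001,-0.002,0.147,0],[0.07,0.001,-0.002,0.152,0],[0.07,0.001,-0.002,0.152,0],[0.07,0.001,-0.002,0.152,0]]'; python3 - <<'E'
from h import *
print(totool([.51276,.06023,.1263],[.11058,.99387,0])); s=sense(); print(s["ft_force"],s["wrist_torque"])
i=get_image("top"); c=i["color"]
cv2.imwrite("pics/t2.png",cv2.resize(c[170:290,190:390],None,fx=4,fy=4,interpolation=cv2.INTER_CUBIC))
E
```

```text
t: 2.75
tcp_pos: [0.5114, 0.0642, 0.1287]
eef_rot: [0.0, 0.743, 0.669, 0.0]
ft_force: [0.8, 0.6, 0.4]
finger_gap: 0.0698
gripper_force: 0.0
(array([-0.00375467,  0.00177869,  0.00244028]), np.float64(0.005176596007198775))
[0.78140683 0.64317074 0.41052337] [-0.1061608   0.04819001  0.01660508]
```

View pics/t2.png

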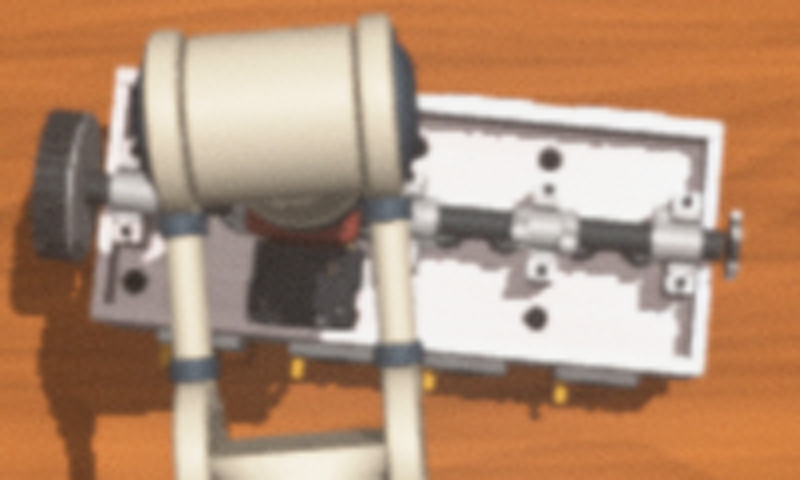

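The arm hides the grip in the top view, but the shaft and pulley have not moved. I'll check the reading noise and trim the position before closing.

```bash
for k in 1 2 3; do python3 -m inch '[[0.05,-0.001,0,0,0]]' >/dev/null; python3 -c "
from h import *
print(totool([.51276,.06023,.1263],[.11058,.99387,0]),sense()['ft_force'],sense()['wrist_torque'])"; done
```

```text
(array([-0.00272785,  0.00140929,  0.00292642]), np.float64(0.005020542213928669)) [-0.49149698 -0.45126558  0.22313993] [-0.07376198  0.05373511  0.07194656]
(array([-0.00151724,  0.00148938,  0.00265789]), np.float64(0.004829930235421553)) [ 0.17123674 -0.06221812 -0.15497444] [-0.10840863  0.05524587  0.01180352]
(array([-0.00042497,  0.00164081,  0.00232706]), np.float64(0.004723918359358148)) [-0.20467909 -0.11615848 -0.24189047] [-0.08745629  0.03764752  0.06713689]
```

```bash
python3 -m inch '[[0.05,0,0.0015,0.002,0.005],[0.04,0,0.0015,0.002,0.005],[0.032,0,0.0015,0.002,0.005],[0.028,0,0.0015,0.002,0.005],[0.025,0,0.0015,0.002,0.005],[0.022,0,0.0015,0.002,0.005],[0.018,0,0.0015,0.002,0.005],[0.01,0,0.0015,0.002,0.005],[0,0,0.0015,0.002,0.005],[0,0,0.0015,0.002,0.005]]';  python3 -c "
from h import *
print(totool([.51276,.06023,.1263],[.11058,.99387,0]),sense()['ft_force'],sense()['wrist_torque'])"
```

```text
t: 3.88
tcp_pos: [0.5114, 0.0611, 0.127]
eef_rot: [-0.001, 0.745, 0.667, -0.0]
ft_force: [-5.5, 0.4, 7.1]
finger_gap: 0.002
gripper_force: 3.6
(array([-0.00071025,  0.00147306,  0.00074585]), np.float64(9.684396316278487e-05)) [-5.47116312  0.4199097   7.0602499 ] [0.06665001 1.02369951 0.03663865]
```

The fingers closed to 2 mm, so the shaft is not properly between the pads. I'll look before doing anything else.

```bash
python3 - <<'E'
from h import *
s=sense();print(s['q'],s['tcp_pos'],s['finger_gap'],s['gripper_force'],s['ft_force'])
i=get_image("side")
print(proj(i,[[.51276,.06023,.145],s['tcp_pos']]))
cv2.imwrite("pics/s3.png",cv2.resize(i["color"][190:330,220:400],None,fx=4,fy=4,interpolation=cv2.INTER_CUBIC))
E
```

```text
[ 5.23955162e-02 -1.40060892e-01  1.57622748e+00  6.21743349e-04
  1.70691425e+00  1.63189174e-01] [0.51137556 0.06109825 0.12704841] 0.0019739586849282114 3.596237450838089 [-5.47116312  0.4199097   7.0602499 ]
[[302.36016473 266.20957071]
 [302.78253933 272.04393631]]
```

View pics/s3.png

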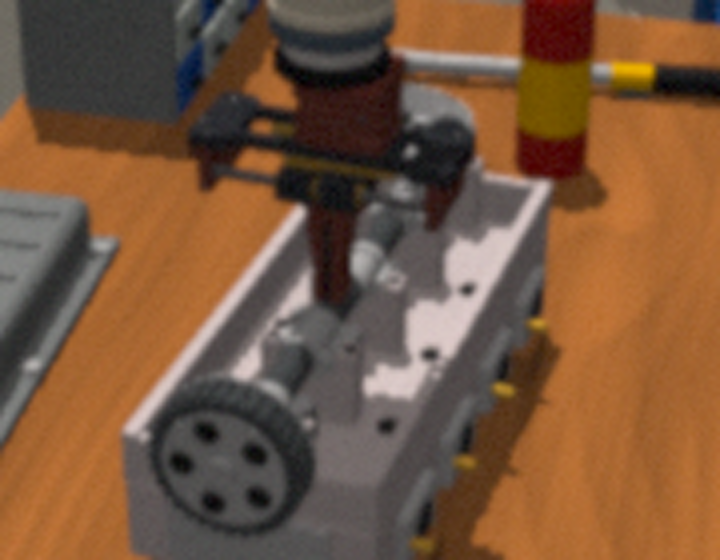

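```bash
python3 - <<'E'
from h import *
for n in("side","top"):
    a=cv2.imread(f"pics/{n}0.png"); i=get_image(n); b=i["color"]; cv2.imwrite(f"pics/{n}4.png",b)
    for nm,(u,v,w,h) in dict(side=dict(pulley=(258,280,45,45),head=(300,290,50,40)),top=dict(pulley=(196,195,24,42),ring=(364,218,16,24),corner=(355,240,25,30)))[n].items():
        r=cv2.matchTemplate(b[v-8:v+h+8,u-8:u+w+8],a[v:v+h,u:u+w],cv2.TM_CCOEFF_NORMED); _,m,_,p=cv2.minMaxLoc(r)
        x,y=p; q=lambda l,c,r_:(l-r_)/(2*(l-2*c+r_)) 
        print(n,nm,m,p[0]-8+q(r[y,x-1],r[y,x],r[y,x+1]),p[1]-8+q(r[y-1,x],r[y,x],r[y+1,x]))
# a closer view at the fingers
i=get_image("side"); cv2.imwrite("pics/s5.png",cv2.resize(i["color"][225:305,270:350],None,fx=7,fy=7,interpolation=cv2.INTER_CUBIC))
s=sense(); z=s['tcp_pos']; u=np.array([.1106,.9939,0]); n_=np.array([.9939,-.1106,0])
P=[z,z+[0,0,.04],[.51276,.06023,.145],[.51276,.06023,.156],*[np.array([.51276,.06023,.145])+e*.025*u for e in(-1,1)]]
print(((proj(i,P)-[270,225])*7).round())
E
```

```text
side pulley 0.9481387734413147 -0.053262614 -0.085407004
side head 0.7950761318206787 -0.3163563 -0.4892165
top pulley 0.9643304944038391 0.008702756 -0.33561566
top ring 0.9896034598350525 -0.039169792 -0.2672338
top corner 0.9987425208091736 -0.020572448 0.0063051307
[[228. 329.]
 [228. 241.]
 [227. 288.]
 [227. 264.]
 [249. 257.]
 [204. 321.]]
```

View pics/s5.png

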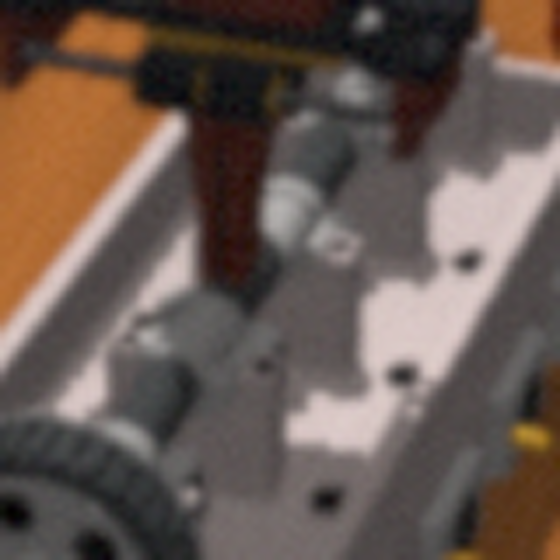

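The shaft is unmoved (under 0.5 px at both the pulley and the ring), and the fingers are closed over it near (235,210) in the crop. I'll check the reported TCP against the fingertips seen in the earlier picture s1, at about (286,210) and (317,215).

```bash
python3 - <<'E'
from h import *
i=get_image("side"); t=np.array([.5148,.0587,.2782]); n=np.array([.9939,-.1106,0])
print(proj(i,[t+.035*n,t-.035*n,t+.0425*n,t-.0425*n, t+.035*n+[0,0,.02],t-.035*n+[0,0,.02]]))
s=sense(); print(s['tcp_pos'],s['finger_gap'],s['gripper_force'],s['ft_force'],s['wrist_torque'])
E
```

```text
[[289.01812157 219.77712405]
 [314.55147081 224.11819002]
 [286.3231684  219.31866088]
 [317.32899046 224.59012259]
 [288.91054622 212.83339359]
 [314.63903668 217.11164863]]
[0.51189821 0.0610912  0.12711254] 8.287518858942711e-05 2.790113522205502 [-4.40120855  0.50712469  6.11002927] [0.05050803 0.88207618 0.04717602]
```

```bash
python3 - <<'E'
from h import *
i=get_image("side"); t=np.array([.13365,.58458,.19282]); y=np.array([.223,.975,0])
print(proj(i,[t+.044*y,t-.044*y,t+.0575*y,t-.0575*y]))
a=cv2.imread("pics/side0.png")
hsv=cv2.cvtColor(a,cv2.COLOR_BGR2HSV); m=((hsv[...,2]<75)).astype(np.uint8)
m[:,:420]=0;m[:,500:]=0;m[:335]=0;m[455:]=0
for r in range(350,455,6): 
    x=np.where(m[r])[0]; print(r,x.min() if len(x) else None,x.max() if len(x) else None,len(x))
c=cv2.resize(a[320:460,400:520],None,fx=4,fy=4,interpolation=cv2.INTER_CUBIC)
b=cv2.resize(get_image("side")["color"][180:300,260:380],None,fx=4.67,fy=4.67,interpolation=cv2.INTER_CUBIC)[:560]
for p in proj(i,[t+.05*y,t-.05*y]): cv2.drawMarker(c,tuple(int(v) for v in (p-[400,320])*4),(0,255,0),0,12,2)
cv2.imwrite("pics/start.png",c)
E
```

```text
[[441.79091406 453.53050046]
 [453.86197562 414.76585263]
 [439.76185122 460.07325236]
 [455.55446893 409.35235079]]
350 447 499 53
356 448 488 41
362 447 486 39
368 444 483 40
374 442 479 38
380 440 478 29
386 436 476 28
392 428 474 46
398 427 472 46
404 426 474 49
410 425 473 49
416 431 472 42
422 441 470 30
428 440 467 16
434 439 452 14
440 438 451 14
446 448 449 2
452 None None 0
```

View pics/start.png

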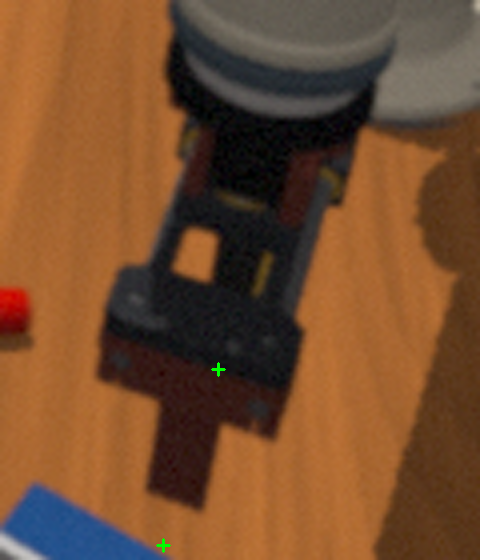

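In the start picture the near fingertip shows at px (444,445), but the reported TCP projects to (441,456). So the fingertips are about 28 mm higher than reported. That fits the fingers having closed on top of the shaft (reported z 0.127, shaft top 0.156). I'll back off, open and go about 29 mm lower, watching the force.

```bash
python3 -m inch '[[0,0,0,-0.02,0],[0,0,0,-0.04,0],[0.06,0,0,-0.04,0],[0.06,0,0,-0.04,0],[0.06,0,0,-0.04,0],[0.06,0,0,-0.04,0]]'; python3 - <<'E'
from h import *
s=sense(); i=get_image("side"); t=s['tcp_pos']; n=np.array([.9939,-.1106,0])
print(t,s['ft_force'],s['wrist_torque'],s['finger_gap'], totool([.51276,.06023,.0973],[.11058,.99387,0]))
c=i["color"]; b=cv2.resize(c[190:310,240:370],None,fx=5,fy=5,interpolation=cv2.INTER_CUBIC)
for dz,col in((0,(0,255,0)),(.029,(255,255,0))):
  for e in(-1,1):
    for o in(.03,.0435):
      p=proj(i,[t+e*o*n+[0,0,dz]])[0]; cv2.drawMarker(b,tuple(int(v) for v in (p-[240,190])*5),col,0,10,1)
p=proj(i,[[.51276,.06023,.145]])[0]; cv2.drawMarker(b,tuple(int(v) for v in (p-[240,190])*5),(0,0,255),0,10,1)
cv2.imwrite("pics/s6.png",b)
E
```

```text
t: 4.73
tcp_pos: [0.5118, 0.0608, 0.1644]
eef_rot: [-0.001, 0.745, 0.667, -0.001]
ft_force: [-0.5, 0.0, 0.0]
finger_gap: 0.0237
gripper_force: 0.0
[0.51180758 0.06078417 0.16440544] [-0.54425404  0.04718542  0.04474163] [-0.06975505  0.07554345  0.03462065] 0.023699311639256777 (array([-0.00040995,  0.00120217,  0.06709566]), np.float64(-0.00021688735628022648))
```

View pics/s6.png

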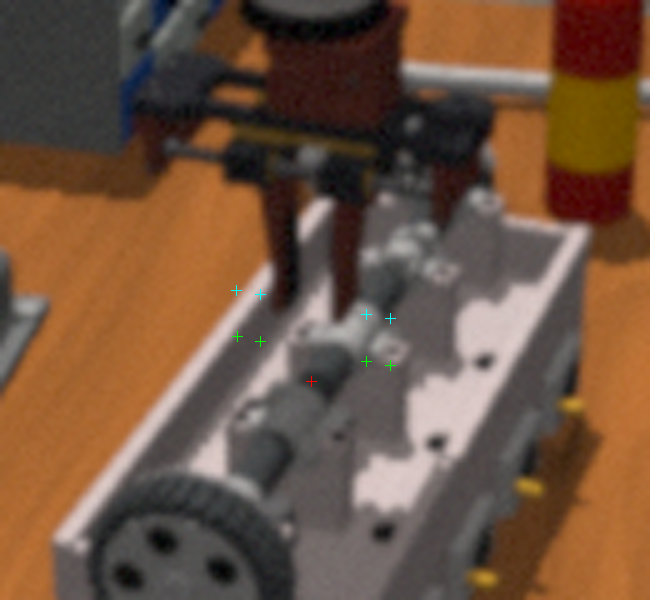

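The fingertips are at about (282,308) and (343,318), straddling the shaft line. They sit level with the projected TCP sideways but about 25 mm higher, so the offset is along z. Next I descend to a reported z of about 0.098.

```bash
python3 -m inch '[[0.06,0,0.001,0,0],[0.06,0,0.001,0,0],[0.06,0,0.001,0.01,0],[0.06,0,0.001,0.02,0],[0.06,0,0.001,0.03,0],[0.06,0,0.001,0.036,0],[0.06,0,0.001,0.042,0],[0.06,0,0.001,0.042,0]]'; python3 -m inch '[[0.06,0,0,0.006,0],[0.06,0,0,0.012,0],[0.06,0,0,0.012,0]]'
```

```text
t: 5.45
tcp_pos: [0.5124, 0.0606, 0.1218]
eef_rot: [-0.001, 0.745, 0.667, -0.001]
ft_force: [0.6, 0.7, 0.4]
finger_gap: 0.0601
gripper_force: 0.0
t: 5.7
tcp_pos: [0.5129, 0.0607, 0.1106]
eef_rot: [-0.0, 0.745, 0.667, -0.001]
ft_force: [-0.6, -0.5, -0.9]
finger_gap: 0.0606
gripper_force: 0.0
```

```bash
python3 -m inch '[[0.06,0,0,0.005,0],[0.06,0,0,0.009,0],[0.06,0,0,0.013,0],[0.06,0,0,0.013,0]]'; python3 -m inch '[[0.045,0,0,0,0],[0.035,0,0,0,0],[0.03,0,0,0,0],[0.027,0,0,0,0],[0.025,0,0,0,0],[0.024,0,0,0,0],[0.023,0,0,0,0],[0.022,0,0,0,0]]'; python3 -c "
from h import *
print(sense())"
```

```text
t: 6.03
tcp_pos: [0.5129, 0.0606, 0.0978]
eef_rot: [-0.0, 0.745, 0.667, -0.001]
ft_force: [1.0, 0.5, 0.3]
finger_gap: 0.06
gripper_force: 0.0
t: 6.7
tcp_pos: [0.5107, 0.061, 0.099]
eef_rot: [-0.002, 0.745, 0.667, -0.002]
ft_force: [-11.8, 1.0, 5.8]
finger_gap: 0.0222
gripper_force: 6.0
{'t': 6.7, 'q': array([ 5.22294578e-02, -1.32460058e-01,  1.61892167e+00,  7.25344096e-04,
        1.66118473e+00,  1.62810577e-01]), 'qvel': array([ 0.0002379 , -0.0007644 ,  0.00170753,  0.00146854,  0.00372529,
       -0.00081581]), 'effort': array([-1.13766968e+00, -3.21549118e+01, -4.21396852e+01, -3.82230626e-01,
       -4.05234978e+00,  8.94968543e-03]), 'tcp_pos': array([0.51068939, 0.0610172 , 0.09898856]), 'eef_rot': array([-0.00217967,  0.74507807,  0.66697029, -0.00213104]), 'ft_force': array([-11.76189731,   0.95277002,   5.76053828]), 'wrist_torque': array([0.02265599, 2.11464328, 0.01652651]), 'gripper_force': 5.982026606798172, 'finger_gap': 0.022163854733350436}
```

The shaft is gripped (gap 22.2 mm). The sideways force is -12 N, so I'll ease the tool about 2.5 mm towards -x (tool -y), then grip firmly.

```bash
python3 -m inch '[[0.023,0,-0.001,0,0],[0.023,0,-0.0025,0,0],[0.023,0,-0.0025,0,0]]'; python3 -m inch '[[0.02,0,0,0,0],[0.015,0,0,0,0],[0.01,0,0,0,0],[0,0,0,0,0],[0,0,0,0,0],[0,0,0,0,0]]';python3 -c "
from h import *
print(sense()['wrist_torque'])"
```

```text
t: 6.95
tcp_pos: [0.5109, 0.061, 0.099]
eef_rot: [0.0, 0.745, 0.667, 0.0]
ft_force: [0.2, -0.4, 0.4]
finger_gap: 0.0233
gripper_force: 0.0
t: 7.45
tcp_pos: [0.5105, 0.061, 0.099]
eef_rot: [-0.0, 0.745, 0.667, -0.0]
ft_force: [-5.2, 0.3, 3.5]
finger_gap: 0.021
gripper_force: 30.0
[0.0371825  0.98590593 0.05098018]
```

```bash
cat > fb.py <<'E'
from h import *
s=sense(); n=np.array([.9939,-.1106,0]); u=np.array([.1106,.9939,0]); f=s['ft_force'];m=s['wrist_torque']
print("z %.4f F %s M_tip %.3f M_roll %.3f gap %.4f"%(s['tcp_pos'][2],f.round(2),m@n,m@u,s['finger_gap']), s['eef_rot'].round(4))
E
python3 -m inch '[[0,0,-0.001,0,0],[0,0,-0.001,0,0]]'>/dev/null; python3 fb.py
python3 -m inch '[[0,0,0,-0.0005,0],[0,0,0,-0.001,0],[0,0,0,-0.001,0]]'>/dev/null; python3 fb.py
python3 -m inch '[[0,0,0,-0.0005,0],[0,0,0,-0.001,0],[0,0,0,-0.001,0]]'>/dev/null; python3 fb.py
```

```text
z 0.0990 F [0.96 0.47 0.79] M_tip -0.021 M_roll 0.051 gap 0.0214 [6.000e-04 7.452e-01 6.668e-01 7.000e-04]
z 0.0991 F [ 2.53  0.79 -4.43] M_tip -0.074 M_roll -0.275 gap 0.0211 [-1.000e-04  7.453e-01  6.667e-01 -3.000e-04]
z 0.0997 F [-0.23 -0.1  -7.96] M_tip -0.074 M_roll 0.058 gap 0.0216 [-0.0009  0.7453  0.6668 -0.0011]
```

```bash
for k in 1 2 3; do python3 -m inch '[[0,0,0,-0.0005,0],[0,0,0,-0.001,0],[0,0,0,-0.001,0]]'>/dev/null; python3 fb.py; done
python3 - <<'E'
from h import *
for n,P in(("side",{"pulley":(258,270,45,50)}),("top",{"pulley":(196,195,24,42),"ring":(364,218,16,24)})):
    a=cv2.imread(f"pics/{n}4.png"); b=get_image(n)["color"]
    for nm,(u,v,w,h) in P.items():
        r=cv2.matchTemplate(b[v-8:v+h+8,u-8:u+w+8],a[v:v+h,u:u+w],cv2.TM_CCOEFF_NORMED); _,m,_,p=cv2.minMaxLoc(r)
        x,y=p; q=lambda l,c,r_:(l-r_)/(2*(l-2*c+r_)) 
        print(n,nm,m,p[0]-8+q(r[y,x-1],r[y,x],r[y,x+1]),p[1]-8+q(r[y-1,x],r[y,x],r[y+1,x]))
E
```

```text
z 0.1017 F [-0.34  0.22 -7.44] M_tip -0.101 M_roll 0.038 gap 0.0211 [-2.000e-04  7.452e-01  6.668e-01 -2.000e-04]
z 0.1031 F [ 0.16  0.23 -8.18] M_tip -0.141 M_roll 0.035 gap 0.0214 [1.000e-04 7.452e-01 6.668e-01 1.000e-04]
z 0.1041 F [ 0.65  0.02 -6.91] M_tip -0.066 M_roll 0.016 gap 0.0212 [1.000e-04 7.452e-01 6.668e-01 1.000e-04]
side pulley 0.9601129293441772 0.4951913 -0.9298793
top pulley 0.9825138449668884 -0.116582386 -0.136377
top ring 0.9863626956939697 0.027123563 0.19871508
```

```bash
cat > tm.py <<'E'
from h import *
for n,P in(("side",{"pulley":(258,270,45,50)}),("top",{"pulley":(196,195,24,42),"ring":(364,218,16,24)})):
    a=cv2.imread(f"pics/{n}4.png"); i=get_image(n); b=i["color"]
    for nm,(u,v,w,h) in P.items():
        r=cv2.matchTemplate(b[v-20:v+h+20,u-10:u+w+10],a[v:v+h,u:u+w],cv2.TM_CCOEFF_NORMED); _,m,_,p=cv2.minMaxLoc(r)
        x,y=p; q=lambda l,c,r_:(l-r_)/(2*(l-2*c+r_)) 
        print(n,nm,"%.3f %.2f %.2f"%(m,p[0]-10+q(r[y,x-1],r[y,x],r[y,x+1]),p[1]-20+q(r[y-1,x],r[y,x],r[y+1,x])))
P=[[.5328,.2401,.145]]; i=get_image("side"); print("px per 5mm z", proj(i,[[.5328,.2401,.150]])-proj(i,P))
E
python3 -m inch '[[0,0,0,-0.0005,0],[0,0,0,-0.001,0],[0,0,0,-0.0015,0],[0,0,0,-0.002,0],[0,0,0,-0.002,0]]'>/dev/null; for k in 1 2 3 4 5 6; do python3 fb.py;python3 -m inch '[[0,0,0,0,0]]'>/dev/null;done;  python3 tm.py
```

```text
z 0.1061 F [ 0.92 -0.2  -7.31] M_tip -0.109 M_roll 0.055 gap 0.0211 [1.000e-04 7.453e-01 6.668e-01 1.000e-04]
z 0.1060 F [-0.4   0.35 -8.35] M_tip -0.104 M_roll 0.078 gap 0.0209 [0.000e+00 7.452e-01 6.668e-01 1.000e-04]
z 0.1059 F [-0.07  0.45 -7.6 ] M_tip -0.066 M_roll 0.054 gap 0.0214 [-0.      0.7452  0.6668 -0.    ]
z 0.1059 F [-0.95 -0.42 -8.22] M_tip -0.083 M_roll 0.038 gap 0.0213 [-0.      0.7452  0.6668 -0.    ]
z 0.1059 F [ 0.6   0.66 -7.92] M_tip -0.106 M_roll 0.050 gap 0.0209 [-0.000e+00  7.452e-01  6.668e-01 -1.000e-04]
z 0.1059 F [ 0.45  0.3  -7.66] M_tip -0.057 M_roll 0.062 gap 0.0212 [-0.      0.7453  0.6668 -0.    ]
side pulley 0.955 0.89 -1.71
top pulley 0.980 -0.17 -0.07
top ring 0.984 0.05 0.19
px per 5mm z [[-0.05234228 -1.68657736]]
```

```bash
python3 -m inch '[[0,0,0,-0.001,0],[0,0,0,-0.002,0],[0,0,0,-0.003,0],[0,0,0,-0.0045,0],[0,0,0,-0.006,0],[0,0,0,-0.0075,0],[0,0,0,-0.009,0],[0,0,0,-0.01,0],[0,0,0,-0.01,0],[0,0,0,-0.01,0]]'>/dev/null; for k in 1 2 3; do python3 fb.py;python3 -m inch '[[0,0,0,0,0]]'>/dev/null;done;  python3 tm.py
```

```text
z 0.1160 F [-0.01  0.77 -7.73] M_tip -0.069 M_roll 0.023 gap 0.0210 [0.000e+00 7.452e-01 6.668e-01 1.000e-04]
z 0.1159 F [ 0.22 -0.11 -7.86] M_tip -0.095 M_roll 0.068 gap 0.0213 [-0.000e+00  7.452e-01  6.668e-01 -1.000e-04]
z 0.1158 F [-0.75 -0.54 -7.56] M_tip -0.088 M_roll 0.100 gap 0.0210 [-1.000e-04  7.453e-01  6.668e-01 -1.000e-04]
side pulley 0.828 1.61 -4.39
top pulley 0.937 -0.34 -0.17
top ring 0.936 0.24 -0.15
px per 5mm z [[-0.05234228 -1.68657736]]
```

```bash
sed -i 's/(258,270,45,50)/(267,292,23,23)/' tm.py; python3 tm.py; python3 - <<'E'
from h import *
i=get_image("side"); cv2.imwrite("pics/s7.png",cv2.resize(i["color"][190:330,230:390],None,fx=4,fy=4,interpolation=cv2.INTER_CUBIC))
E
```

```text
side pulley 0.959 -0.07 -5.58
top pulley 0.936 -0.34 -0.19
top ring 0.936 0.24 -0.15
px per 5mm z [[-0.05234228 -1.68657736]]
```

View pics/s7.png

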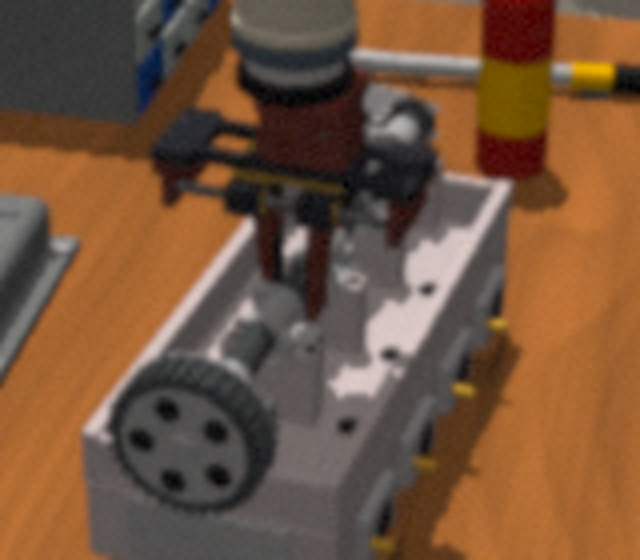

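The picture shows the shaft lifted clear, with the pulley at (195,433) in the crop. Its centre has risen 16.5 mm against 16.9 mm for the tool, so the shaft is level and balanced. The tipping moment is the same as with an empty gripper. I'll lift the rest of the way gently.

```bash
python3 -m inch '[[0,0,0,-0.0015,0],[0,0,0,-0.004,0],[0,0,0,-0.007,0],[0,0,0,-0.0105,0],[0,0,0,-0.014,0],[0,0,0,-0.0175,0],[0,0,0,-0.0205,0],[0,0,0,-0.023,0],[0,0,0,-0.0245,0],[0,0,0,-0.025,0]]'; python3 fb.py; python3 tm.py
```

```text
t: 12.3
tcp_pos: [0.51, 0.0611, 0.1414]
eef_rot: [0.0, 0.745, 0.667, 0.0]
ft_force: [-0.3, 0.1, -8.6]
finger_gap: 0.0212
gripper_force: 30.0
z 0.1414 F [-0.3   0.08 -8.56] M_tip -0.096 M_roll 0.014 gap 0.0212 [2.000e-04 7.453e-01 6.668e-01 2.000e-04]
side pulley 0.939 -0.37 -14.51
top pulley 0.778 -0.78 2.60
top ring 0.854 1.01 -1.45
px per 5mm z [[-0.05234228 -1.68657736]]
```

Pulley up 42.5 mm against 42.4 mm for the tool, so still level.

```bash
sed -i 's/v-20:v+h+20/v-50:v+h+20/; s/p\[1\]-20/p[1]-50/' tm.py
python3 -m inch '[[0,0,0,-0.0015,0],[0,0,0,-0.004,0],[0,0,0,-0.007,0],[0,0,0,-0.0105,0],[0,0,0,-0.014,0],[0,0,0,-0.0175,0],[0,0,0,-0.0205,0],[0,0,0,-0.023,0],[0,0,0,-0.0245,0],[0,0,0,-0.025,0]]'; python3 fb.py
python3 -m inch '[[0,0,0,-0.0015,0],[0,0,0,-0.004,0],[0,0,0,-0.007,0],[0,0,0,-0.0105,0],[0,0,0,-0.014,0],[0,0,0,-0.0175,0],[0,0,0,-0.0205,0],[0,0,0,-0.0225,0],[0,0,0,-0.024,0],[0,0,0,-0.025,0]]'
python3 -m inch '[[0,0,0,0,0],[0,0,0,0,0],[0,0,0,0,0],[0,0,0,0,0],[0,0,0,0,0],[0,0,0,0,0]]';python3 fb.py; python3 tm.py;python3 -c "
from h import *
i=get_image('side');P=np.array([[.5328,.2401,.145]]);print(proj(i,P+[0,0,.092])-proj(i,P))"
```

```text
t: 13.28
tcp_pos: [0.51, 0.0611, 0.1664]
eef_rot: [0.0, 0.745, 0.667, 0.0]
ft_force: [-0.2, -0.2, -6.9]
finger_gap: 0.0211
gripper_force: 30.0
z 0.1664 F [-0.23 -0.19 -6.86] M_tip -0.138 M_roll 0.071 gap 0.0211 [2.000e-04 7.452e-01 6.668e-01 2.000e-04]
t: 14.12
tcp_pos: [0.5099, 0.0611, 0.1912]
eef_rot: [0.0, 0.745, 0.667, 0.0]
ft_force: [-0.1, 0.5, -7.7]
finger_gap: 0.0216
gripper_force: 30.0
t: 14.62
tcp_pos: [0.5098, 0.0611, 0.1908]
eef_rot: [-0.0, 0.745, 0.667, -0.0]
ft_force: [-0.4, -0.5, -8.2]
finger_gap: 0.0213
gripper_force: 30.0
z 0.1908 F [-0.4  -0.5  -8.21] M_tip -0.082 M_roll 0.015 gap 0.0213 [-0.000e+00  7.452e-01  6.668e-01 -1.000e-04]
side pulley 0.911 -0.79 -32.54
top pulley 0.652 -7.24 -5.25
top ring 0.713 1.64 -4.05
px per 5mm z [[-0.05234228 -1.68657736]]
[[ -1.00393985 -32.13925221]]
```

```bash
python3 -c "
from workcell import *
print(finish_job())"
```

```text
the job is handed in; nothing more can be done
None
```

I lifted the camshaft straight up about 92 mm and handed the job in with the arm still holding it, level and still above the head; the job tool gave no verdict back. My first grip closed on top of the shaft, because the fingertips sit about 29 mm higher than the robot reports, but the shaft did not shift and I regripped lower.

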